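Unload the rocking weld fixture and send the tray on

ROBOT

A 7-joint arm with a two-finger parallel gripper is mounted at the origin on the work surface. World frame = base frame: x ahead of the robot, y to its left, z up, the work surface at z = 0. Lengths are in m, angles in rad, forces in N, time in s.
With the tool pointing down it reaches from about 0.35 to 0.9 m from the base axis. Payload 7.2 kg.
Tool frame: the origin (TCP) lies at the very end of the fingers, on their centre line; the grasp point (between the pads) lies robot.grip_depth behind it (robot.grip_depth is the distance from the TCP to the grasp point, in m); z points along the fingers, y is the direction in which the jaws open and shut (so a half turn about z gives the same grasp; the last joint's range is limited). The gripper opens to 85 mm and grips with 20 to 120 N. Pads are 22 mm wide; open, the fingers measure 114 mm over their backs; the gripper's body (76 mm by 85 mm) begins 54 mm behind the grasp point. The pads swing forward as they close: fully open they stand 13 mm farther back than shut.
Start: joints at [-1.349, 0.411, -0.013, 1.596, 0.006, 1.134, -0.082], TCP at [0.179, 0.599, 0.231] pointing down, gripper open.
Joint ranges: [-2.95, 2.95], [-0.29, 1.99], [-1.47, 1.44], [0.14, 2.54], [-1.03, 4.17], [0.13, 1.85], [-2.86, 2.86]. Speed limits (rad/s): [2.39, 2.39, 3.01, 3.01, 3.14, 3.14, 3.14].

INTERFACE

Orientations are given as a unit quaternion [w, x, y, z].
In Python, from rig import robot gives the robot as it stands.
- The arm moves only by the tool play_rows, never from a script. Its argument "plan" is a list of rows, each a list of 4 numbers: the shift along the tool's x, y, z in units of 30 mm (1.0 is 30 mm), then the turn about the tool's z in units of 5 degrees (1.0 is 5 degrees). A call has exactly 5 rows; each row is the pose to reach, as a shift and turn from the pose commanded when the call began, along the tool's axes at that moment; what a row does not reach only later rows make up. A row lasts 1/12 s, in which the tool goes at most 41.7 mm and 7.16 degrees, less where a joint would pass 70% of its speed; a pose out of reach is approached as far as the arm can. A call with a gripper value outside its range is refused whole. "jaw" is the closure, from -1 (fully open) to 1 (shut), so that 0 is half open, set as the call begins (left out, the last holds). The fingers move at their own pace and stop on an object; "squeeze" is the grip in N (left out, the last holds). Time passes only in rows, so rows that repeat a pose let the fingers close, or fill a call up. It gives the time, the measured TCP pose, the force and the opening at its end, in the units of the state.
- robot.sense(): the state, without advancing time (a new reading comes with each control period).
- robot.grab_frame(name): name is "scene" or "top" or "wrist"; returns a dict with "frame" (420x560x3 uint8, red, green, blue), "intrinsics" (3x3 intrinsics, pixels), "world_to_cam" (4x4, takes a point from world to camera coordinates); the wrist camera has in their place "tool_from_camera" (4x4, takes a point from camera to tool coordinates, whose origin is the TCP and whose axes are the flange's). Camera axes: x right, y down, z forward; pixel columns grow to the right and rows downward; lengths in m; the calibration is good to about 2 mm. A picture is of the moment at which its call begins: read the wrist's pose just before it. There is no depth.
- robot.job_done(): hands the job in, once; it reports no verdict.
The state is a dict: "clock": time; "joint_pos": joint angles; "qd": joint speeds; "joint_efforts": joint torques, N m; "eef_pos": TCP position; "tool_rot": TCP orientation; "contact_force": force on the tool from outside, world axes, zero at the start; "wrist_torque": the same for the moment, N m; "width": finger opening in m.
Only numpy, scipy, OpenCV 4.12 (cv2) and the standard library are available. Lean on these libraries where they do the work, as an engineer would, in place of code of your own. Each camera call takes 0.05 s, during which the arm holds its last target. There are 200 camera calls.

TASK

Unload every aluminium coupon from the welding fixture: it sits flush in its pocket, so press one end down until the other end rocks up, take it out by the raised end and lay it flat in the tray. When all of them are in the tray, push the loaded tray along the bench, without lifting it, until it stands inside the white outline, parallel to it. Leave all three rocker beds of the fixture level again, and leave the other things on the bench alone.

Things in the scene. Friction and masses are not known exactly. Their poses are not given: they have to be found in the camera images.
- coupon1: Flat aluminium weld coupon, 120 (x) x 44 (y) x 10 (z) mm, 0.1 to 0.2 kg, a flat weld bead across the middle of its top. At the start it lies in nest 1 of the fixture, top flush with the fixture's top, 2 to 3 mm clear all round. Origin: centre of its underside; x along its length, z up. Two or three of the three coupons are present.
- coupon2: Flat aluminium weld coupon, 120 (x) x 44 (y) x 10 (z) mm, 0.1 to 0.2 kg, a flat weld bead across the middle of its top. At the start it lies in nest 2 of the fixture, top flush with the fixture's top, 2 to 3 mm clear all round. Origin: centre of its underside; x along its length, z up. Two or three of the three coupons are present.
- coupon3: Flat aluminium weld coupon, 120 (x) x 44 (y) x 10 (z) mm, 0.1 to 0.2 kg, a flat weld bead across the middle of its top. At the start it lies in nest 3 of the fixture, top flush with the fixture's top, 2 to 3 mm clear all round. Origin: centre of its underside; x along its length, z up. Two or three of the three coupons are present.
- bed1 (a joint): Steel rocker bed of nest 1, 112 x 40 x 8 mm, hinged along the fixture's y under mid-nest at its top face. 0 = level (top face 10 mm below the fixture's top); limits -0.5 and 0.5 rad; positive: the fixture's +x end down; negative: -x end down, +x end up. Stiff hinge: about 5 N on one end of the coupon (or bed) rocks it, and it stays where it is left.
- bed2 (a joint): Steel rocker bed of nest 2, 112 x 40 x 8 mm, hinged along the fixture's y under mid-nest at its top face. 0 = level (top face 10 mm below the fixture's top); limits -0.5 and 0.5 rad; positive: the fixture's +x end down; negative: -x end down, +x end up. Stiff hinge: about 5 N on one end of the coupon (or bed) rocks it, and it stays where it is left.
- bed3 (a joint): Steel rocker bed of nest 3, 112 x 40 x 8 mm, hinged along the fixture's y under mid-nest at its top face. 0 = level (top face 10 mm below the fixture's top); limits -0.5 and 0.5 rad; positive: the fixture's +x end down; negative: -x end down, +x end up. Stiff hinge: about 5 N on one end of the coupon (or bed) rocks it, and it stays where it is left.
- nest1 (a point): Centre of nest 1's mouth, level with the fixture's top. The pocket is 126 (fixture's x) x 48 (fixture's y) mm with upright walls and hollow below the bed, so either end of the coupon can be pressed down into it.
- nest2 (a point): Centre of nest 2's mouth, level with the fixture's top. The pocket is 126 (fixture's x) x 48 (fixture's y) mm with upright walls and hollow below the bed, so either end of the coupon can be pressed down into it.
- nest3 (a point): Centre of nest 3's mouth, level with the fixture's top. The pocket is 126 (fixture's x) x 48 (fixture's y) mm with upright walls and hollow below the bed, so either end of the coupon can be pressed down into it.
- fixture: Grey steel welding fixture bolted to the bench, 162 (x) x 225 (y) x 60 (z) mm, three nests side by side along its y at a pitch of 75 mm (nest 1 at -y, nest 3 at +y). Origin: centre of its underside; its x axis runs along the nests.
- tray: Loose sheet-steel tray on the bench, 160 (x) x 260 (y) x 22 (z) mm outside, walls and floor 5 mm thick, 0.35 to 0.6 kg. Origin: centre of its underside; x across, y along its length. Empty at the start.
- outline: White painted rectangle on the bench, 20 mm larger than the tray on every side: 200 (x) x 300 (y) mm inside its 8 mm lines. Only paint. Origin: its centre; x across, y along its length.
- hammer: Hammer lying on the bench beyond the work, 260 mm long; leave alone. Origin: under its middle.
- can: Small can, 66 mm diameter, 110 mm tall, standing on the bench beyond the work; leave alone. Origin: centre of its underside.
- brush: Hand brush lying on the bench to the left, about 200 mm long; leave alone. Origin: under its middle.
There are look-alikes about, which are no part of the job. Leave any brown look-alike of the coupon1 alone.

How it is judged:
On the way, in this order (a step that is already met when the one before it is completed fails the run):
1. every coupon lies flat in the tray, released (x of coupon1 in the frame of tray between -0.075 and 0.075 m and y of coupon1 in the frame of tray between -0.125 and 0.125 m and z of each of coupon1, coupon2, coupon3 in the frame of tray below 0.04 m and angle between each of coupon1, coupon2, coupon3's own z axis and vertical below 0.12 rad and linear speed of each of coupon1, coupon2, coupon3 below 0.03 m/s and contact force between each of coupon1, coupon2, coupon3 and the fingers below 0.2 N and x of coupon2 in the frame of tray between -0.075 and 0.075 m and y of coupon2 in the frame of tray between -0.125 and 0.125 m and x of coupon3 in the frame of tray between -0.075 and 0.075 m and y of coupon3 in the frame of tray between -0.125 and 0.125 m), for 0.2 s.
2. the loaded tray has been pushed inside the outline (all of step 1 and x of tray in the frame of outline between -0.022 and 0.022 m and y of tray in the frame of outline between -0.022 and 0.022 m and angle between the x axis of tray and the x axis of outline, either way round below 0.18 rad and linear speed of tray below 0.02 m/s and angle between tray's own z axis and vertical below 0.05 rad), for 0.2 s.
At the end, for the whole second after the job is handed in: Every coupon lies in the tray (tilt under 0.12 rad, centre over the tray, underside under 40 mm above the tray's), at rest and released; tray centre within 22 mm of the outline's along each of its axes and within 0.18 rad of parallel; all beds within 0.12 rad of level (all of step 2 and value of joint bed1 between -0.12 and 0.12 rad and value of joint bed2 between -0.12 and 0.12 rad and value of joint bed3 between -0.12 and 0.12 rad); the robot touches nothing.
It fails at once if the tray is lifted off the bench (more than 20 mm) or tipped (height (world z) of tray above 0.02 m or angle between tray's own z axis and vertical above 0.25 rad).
It fails at once if the hammer is moved more than 30 mm (distance of hammer from where it was at the start of the episode above 0.03 m).
It fails at once if the paint can is moved more than 30 mm (distance of can from where it was at the start of the episode above 0.03 m).
It fails at once if the brush is moved more than 30 mm (distance of brush from where it was at the start of the episode above 0.03 m).
Of coupon1, coupon2, coupon3 only 2 to 3 are there at a start; the rules pass over those that are not, and their reading is None.
At some moment in a run one of tray may be knocked a few centimetres aside while the robot is not near it.
It also fails if it takes over 210 s, if anything falls off the work surface, if the arm or the gripper's body presses on something with over 40 N, if the wrist force passes 120 N, or if a joint passes its speed limit or range.

## Working session

There is one attempt and no reset: what is moved stays moved. The work goes in short steps, Python scripts to look and compute and a tool call to move; the robot and the scene stay as the last step left them, time stands still between calls to the robot, and variables do not carry over. Pictures are saved under pics/ and viewed, about 12 in all and at most 16, crops included, and the job is handed in when it is done.

Besides the shell and the picture viewer there is one more tool, called after "Call:" as name([rows], argument=value, ...), one row to a line, values as JSON. play_rows: Moves the arm, as the interface text tells. Its arguments: {"type":"object","properties":{"plan":{"type":"array"},"jaw":{"type":"number"},"squeeze":{"type":"number"}},"required":["plan"]}

```bash
mkdir -p pics; ls; python3 - <<'E'
from rig import robot
import cv2,numpy as np
print(robot.sense()); print(robot.grip_depth)
for n in("scene","top"):
    f=robot.grab_frame(n); cv2.imwrite(f"pics/{n}0.png",f["frame"][:,:,::-1]); print(f["intrinsics"],f["world_to_cam"])
f=robot.grab_frame("wrist");print(f["intrinsics"],f["tool_from_camera"])
E
```

```text
pics
{'clock': 0.0, 'joint_pos': array([-1.3491918 ,  0.41192873, -0.01274296,  1.5970395 ,  0.00558742,
        1.13428852, -0.08221295]), 'qd': array([-0.00118108,  0.0020117 ,  0.00039543,  0.00118348, -0.00065663,
       -0.00098112, -0.00046686]), 'joint_efforts': array([ 5.59762907e-05, -6.00616121e+01,  6.82157166e-01, -2.99408340e+01,
        1.38177761e-02,  1.05120809e-02, -1.42678019e-05]), 'eef_pos': array([0.17848061, 0.59846014, 0.23043679]), 'tool_rot': array([-7.20605578e-05,  1.44378503e-01,  9.89522200e-01, -8.11188476e-04]), 'contact_force': array([-0.42078294, -1.40749846,  0.54410229]), 'wrist_torque': array([-0.04126095,  0.00383211, -0.0074394 ]), 'width': 0.08528998146137422}
0.0187
[[450.02072811   0.         279.42739145]
 [  0.         450.02072811 215.52064811]
 [  0.           0.           1.        ]] [[ 0.731768    0.68119486 -0.02211705 -0.35872006]
 [ 0.34122081 -0.39425877 -0.85330439 -0.092366  ]
 [-0.5899864   0.61687405 -0.52094381  1.5945029 ]
 [ 0.          0.          0.          1.        ]]
[[489.35578007   0.         282.76090932]
 [  0.         489.35578007 207.31093073]
 [  0.           0.           1.        ]] [[ 1.91910285e-02 -9.99808158e-01  3.91806735e-03 -3.56925002e-03]
 [-9.80676144e-01 -1.95866137e-02 -1.94655249e-01  4.94217264e-01]
 [ 1.94694648e-01 -1.06720741e-04 -9.80863896e-01  1.73859413e+00]
 [ 0.00000000e+00  0.00000000e+00  0.00000000e+00  1.00000000e+00]]
[[343.3825818    0.         280.04656898]
 [  0.         343.3825818  204.9747183 ]
 [  0.           0.           1.        ]] [[ 8.84121246e-04 -9.51792233e-01 -3.06742177e-01  7.86493574e-02]
 [ 9.99999593e-01  8.97466938e-04  9.75373674e-05 -6.55443049e-04]
 [ 1.82455653e-04 -3.06742138e-01  9.51792639e-01 -1.42722744e-01]
 [ 0.00000000e+00  0.00000000e+00  0.00000000e+00  1.00000000e+00]]
```

View pics/top0.png

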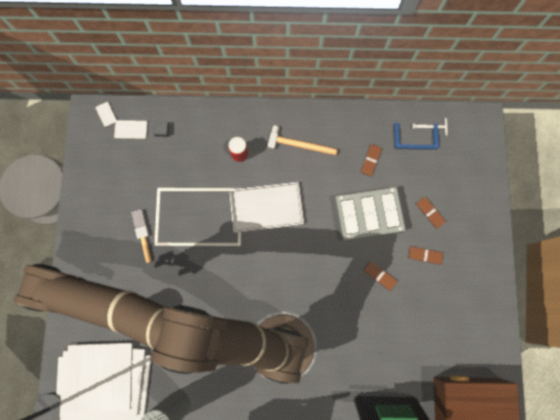

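View pics/scene0.png

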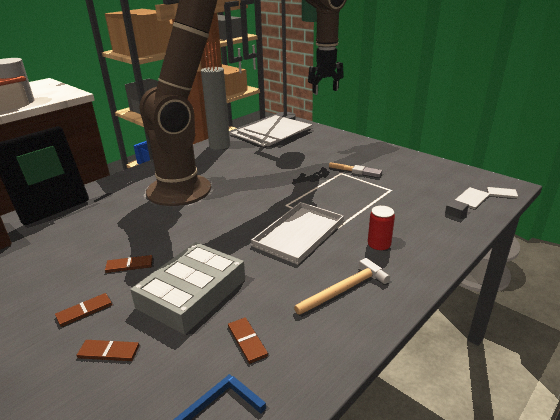

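Top view: fixture at (370,213) with three pale pieces in its nests at (349,217), (370,214) and (391,211). The tray is at (267,206) and the outline at (198,217). The look-alikes are brown, at (371,160), (431,212), (426,256) and (381,276). The coupons I want are the aluminium ones in the fixture. I'll check that in one close crop.

```bash
python3 - <<'E'
import cv2
i=cv2.imread("pics/top0.png")
c=i[170:260,140:420]
a=cv2.resize(i[180:245,325:415],None,fx=8,fy=8,interpolation=cv2.INTER_CUBIC)
cv2.imwrite("pics/crop_fix.png",a)
a=cv2.resize(i[170:260,145:315],None,fx=4.7,fy=4.7,interpolation=cv2.INTER_CUBIC)
cv2.imwrite("pics/crop_tray.png",a)
E
```

```text
(no output)
```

View pics/crop_fix.png

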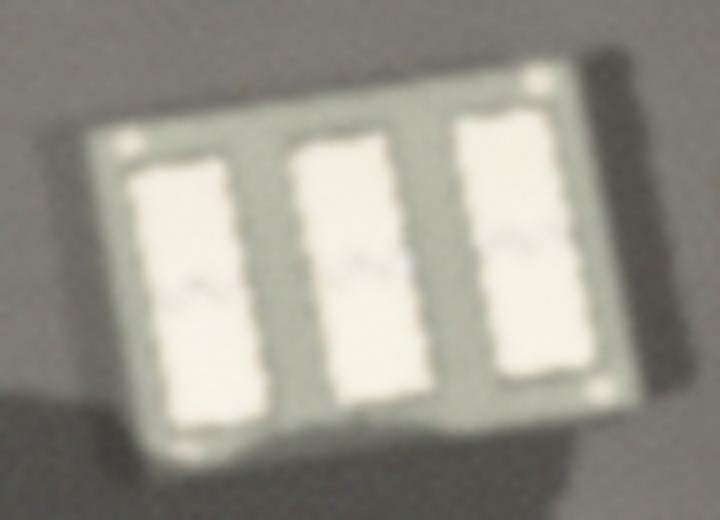

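View pics/crop_tray.png

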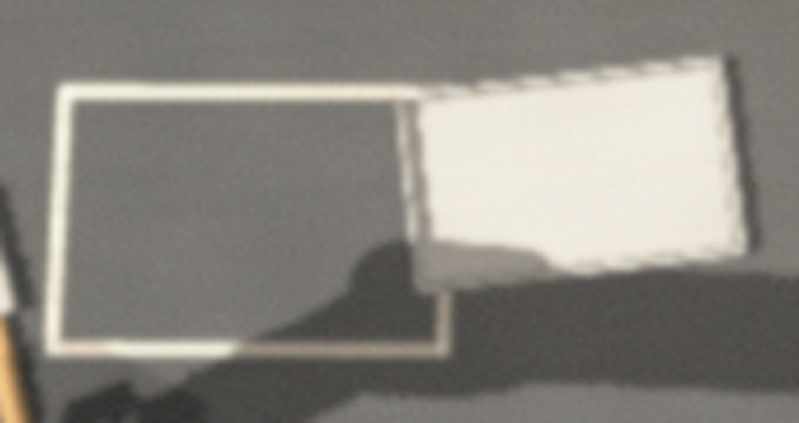

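The crop shows three pale coupons with a bead across the middle, so all three nests are full. The tray is yawed relative to the outline. Next I measure.

```bash
cat > h.py <<'E'
from rig import robot
import cv2,numpy as np
from scipy.spatial.transform import Rotation as R
def p2w(f,uv,z):
    T=np.linalg.inv(f["world_to_cam"]); uv=np.atleast_2d(uv).astype(float)
    d=(np.linalg.inv(f["intrinsics"])@np.c_[uv,np.ones(len(uv))].T).T@T[:3,:3].T
    c=T[:3,3]; return c+d*((z-c[2])/d[:,2])[:,None]
def w2p(f,p):
    q=np.atleast_2d(p)@f["world_to_cam"][:3,:3].T+f["world_to_cam"][:3,3]; q=q@f["intrinsics"].T
    return q[:,:2]/q[:,2:]
def rect(f,mask,z):
    cs,_=cv2.findContours(mask,cv2.RETR_EXTERNAL,cv2.CHAIN_APPROX_NONE)
    out=[]
    for c in cs:
        if cv2.contourArea(c)<150: continue
        w=p2w(f,c[:,0],z)[:,:2]
        (cx,cy),(a,b),t=cv2.minAreaRect((w*1000).astype(np.float32))
        if a<b: a,b,t=b,a,t+90
        t=(t+90)%180-90
        out.append((round(cx/1000,4),round(cy/1000,4),round(a),round(b),round(t,1)))
    return out
E
python3 - <<'E'
from h import *
f=robot.grab_frame("top");i=f["frame"].astype(int)
g=i.min(2)
print(g[213,349],g[213,360],g[200,260],g[240,170])
for nm,(r0,r1,c0,c1),th,z in (("coup",(180,245,330,412),205,.06),("fix",(180,245,330,412),140,.06)):
    m=np.zeros(g.shape,np.uint8);m[r0:r1,c0:c1]=(g[r0:r1,c0:c1]>th)*255
    print(nm,rect(f,m,z))
# crop coordinates -> full
o=np.array([[66,91],[52,349],[445,349]])/4.7+[145,170]
print("outline corners(3, line centres)",p2w(f,o,0))
t=np.array([[408,100],[722,60],[747,250],[415,290]])/4.7+[145,170]
print("tray",p2w(f,t,.022),p2w(f,t,.022).mean(0))
x=np.array([[88,130],[575,60],[640,405],[150,475]])/8+[325,180]
print("fix",p2w(f,x,.06),p2w(f,x,.06).mean(0))
s=robot.sense();print(s["eef_pos"],R.from_quat(np.roll(s["tool_rot"],-1)).as_matrix())
E
```

```text
227 166 224 113
coup [(0.4637, -0.236, 118, 41, 8.7), (0.4763, -0.3085, 116, 42, 9.4), (0.4903, -0.383, 117, 42, 10.0)]
fix [(0.4782, -0.3092, 223, 163, -79.9)]
outline corners(3, line centres) [[0.56360558 0.47461656 0.        ]
 [0.35537527 0.47137399 0.        ]
 [0.36144777 0.16264791 0.        ]]
tray [[ 0.55663725  0.19729711  0.022     ]
 [ 0.59435419 -0.05147106  0.022     ]
 [ 0.44138524 -0.07304351  0.022     ]
 [ 0.40460619  0.18583     0.022     ]] [0.49924572 0.06465313 0.022     ]
fix [[ 0.53691    -0.18718733  0.06      ]
 [ 0.57419737 -0.41017623  0.06      ]
 [ 0.41520589 -0.43524695  0.06      ]
 [ 0.37916889 -0.21465073  0.06      ]] [ 0.47637054 -0.31181531  0.06      ]
[0.1785294  0.59863866 0.23076435] [[-9.58302248e-01  2.85756440e-01 -2.43392881e-04]
 [ 2.85756539e-01  9.58301745e-01 -9.82987231e-04]
 [-4.76511085e-05 -1.01154998e-03 -9.99999487e-01]]
```

Call:
play_rows([
  [-1.15, -0.7, 0, 0],
  [-2.3, -1.4, 0, 0],
  [-3.45, -2.1, 0, 0],
  [-4.6, -2.8, 0, 0],
  [-5.75, -3.5, 0, 0],
], jaw=1)

```text
clock: 0.62
eef_pos: [0.3148, 0.4474, 0.2312]
tool_rot: [-0.0, 0.144, 0.99, -0.0]
contact_force: [0.9, 0.9, 0.2]
width: 0.0257
```

Call:
play_rows([
  [-1.15, -0.7, 0, 0],
  [-2.3, -1.4, 0, 0],
  [-3.45, -2.1, 0, 0],
  [-4.6, -2.8, 0, 0],
  [-5.75, -3.5, 0, 0],
])

```text
clock: 1.03
eef_pos: [0.4502, 0.2973, 0.2314]
tool_rot: [0.0, 0.144, 0.99, 0.0]
contact_force: [1.0, 0.5, -0.3]
width: 0.0001
```

Call:
play_rows([
  [-0.33, -0.96, 0, 0],
  [-0.66, -1.92, 0, 0],
  [-1, -2.88, 0, 0],
  [-1.33, -3.84, 0, 0],
  [-1.66, -4.8, 0, 0],
])

```text
clock: 1.45
eef_pos: [0.4556, 0.1453, 0.2313]
tool_rot: [-0.0, 0.144, 0.99, 0.0]
contact_force: [0.0, 0.3, -0.3]
width: -0.0001
```

Call:
play_rows([
  [-0.33, -0.96, 0, 0],
  [-0.66, -1.92, 0, 0],
  [-1, -2.88, 0, 0],
  [-1.33, -3.84, 0, 0],
  [-1.66, -4.8, 0, 0],
])

```text
clock: 1.87
eef_pos: [0.4621, -0.0068, 0.2314]
tool_rot: [0.0, 0.144, 0.99, 0.0]
contact_force: [0.5, 0.4, -1.2]
width: -0.0001
```

Call:
play_rows([
  [-0.33, -0.96, 0, 0],
  [-0.66, -1.92, 0, 0],
  [-1, -2.88, 0, 0],
  [-1.33, -3.84, 0, 0],
  [-1.66, -4.8, 0, 0],
])

```text
clock: 2.28
eef_pos: [0.4687, -0.159, 0.2314]
tool_rot: [0.0, 0.144, 0.99, 0.0]
contact_force: [1.0, 0.5, -0.3]
width: -0.0004
```

Call:
play_rows([
  [-0.33, -0.96, 0, -1.1],
  [-0.66, -1.92, 0, -2.2],
  [-1, -2.88, 0, -3.3],
  [-1.33, -3.84, 0, -4.4],
  [-1.66, -4.8, 0, -5.36],
])

```text
clock: 2.7
eef_pos: [0.4753, -0.3111, 0.2311]
tool_rot: [-0.0, -0.091, 0.996, 0.0]
contact_force: [0.2, 0.2, 0.2]
width: -0.0005
```

Call:
play_rows([
  [0, 0, 0, 0],
  [0, 0, 0, 0],
  [0, 0, 0, 0],
  [0, 0, 0, 0],
  [0, 0, 0, 0],
])

```text
clock: 3.12
eef_pos: [0.4759, -0.3084, 0.2313]
tool_rot: [0.0, -0.09, 0.996, 0.0]
contact_force: [-1.4, 0.2, -0.4]
width: 0.0001
```

```bash
cat >> h.py <<'E'
def wrist():
    s=robot.sense(); f=robot.grab_frame("wrist")
    T=np.eye(4); T[:3,:3]=R.from_quat(np.roll(s["tool_rot"],-1)).as_matrix(); T[:3,3]=s["eef_pos"]
    f["world_to_cam"]=np.linalg.inv(T@f["tool_from_camera"]); return f
E
python3 - <<'E'
from h import *
f=wrist(); i=f["frame"]; cv2.imwrite("pics/w1.png",i[:,:,::-1])
print(w2p(f,[[.4637,-.236,.06],[.4763,-.3085,.06],[.4903,-.383,.06]]))
g=i.min(2)
for th in(190,205,215): print(th,rect(f,(g>th).astype(np.uint8)*255,.06))
E
```

```text
[[358.43495622 183.44094601]
 [280.30042495 182.8249063 ]
 [199.77784274 183.26016517]]
190 [(0.4641, -0.2365, 117, 42, 9.9), (0.4911, -0.384, 117, 43, 10.1), (0.4773, -0.31, 118, 42, 9.7)]
205 [(0.5046, -0.3108, 41, 18, 10.4), (0.5144, -0.3854, 33, 17, 10.3), (0.433, -0.2417, 54, 42, 10.3), (0.4463, -0.3154, 54, 42, 9.9), (0.4602, -0.3884, 55, 40, 10.3)]
215 []
```

View pics/w1.png

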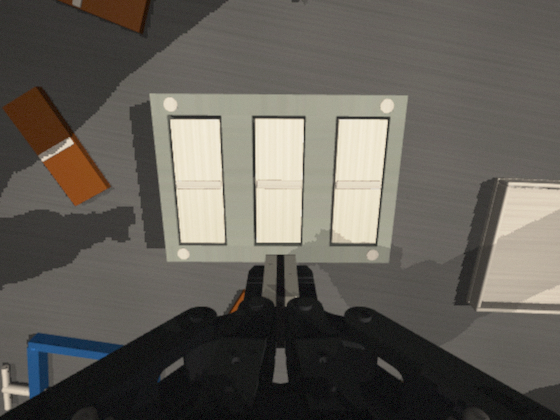

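The wrist view shows the three coupons flush at (199,182), (279,181) and (358,181). The bed positions agree with the top camera to within 1–2 mm. I'll start with nest 2, pressing its -x end.

Call:
play_rows([
  [0.8, 0, 0.5, 0],
  [1.57, -0.03, 1.5, 0],
  [1.57, -0.03, 2.8, 0],
  [1.57, -0.03, 4.1, 0],
  [1.57, -0.03, 5.3, 0],
])

```text
clock: 3.58
eef_pos: [0.4295, -0.3182, 0.0712]
tool_rot: [0.001, -0.089, 0.996, -0.0]
contact_force: [0.5, 0.5, -0.8]
width: 0.0
```

Call:
play_rows([
  [0, 0, 0.1, 0],
  [0, 0, 0.25, 0],
  [0, 0, 0.4, 0],
  [0, 0, 0.5, 0],
  [0, 0, 0.5, 0],
])

```text
clock: 4.0
eef_pos: [0.4303, -0.3196, 0.0587]
tool_rot: [0.001, -0.089, 0.996, -0.001]
contact_force: [-0.7, 0.6, 0.2]
width: 0.0001
```

Call:
play_rows([
  [0, 0, 0.1, 0],
  [0, 0, 0.2, 0],
  [0, 0, 0.3, 0],
  [0, 0, 0.4, 0],
  [0, 0, 0.4, 0],
])

```text
clock: 4.42
eef_pos: [0.4298, -0.3197, 0.0462]
tool_rot: [0.001, -0.089, 0.996, -0.001]
contact_force: [-1.5, -1.1, 2.8]
width: -0.0003
```

Call:
play_rows([
  [0, 0, 0.06, 0],
  [0, 0, 0.12, 0],
  [0, 0, 0.14, 0],
  [0, 0, 0.14, 0],
  [0, 0, 0.14, 0],
])

```text
clock: 4.83
eef_pos: [0.4299, -0.3193, 0.0414]
tool_rot: [0.0, -0.089, 0.996, -0.0]
contact_force: [0.2, -0.9, 4.4]
width: -0.0
```

```bash
python3 - <<'E'
from h import *
f=wrist(); i=f["frame"]; a=cv2.imwrite("pics/w2.png",i[60:420,100:460,::-1]); print(robot.sense()["contact_force"])
E
```

```text
[-0.06890866 -1.32200888  4.13189416]
```

View pics/w2.png

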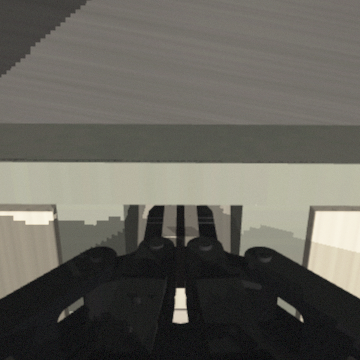

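Call:
play_rows([
  [0, 0, -1.2, 0],
  [0, 0, -2.4, 0],
  [-0.6, 0.04, -2.6, 0],
  [-1.8, 0.04, -2.6, 0],
  [-3.1, 0.04, -2.6, 0],
], jaw=-0.4)

```text
clock: 5.3
eef_pos: [0.5205, -0.3015, 0.1201]
tool_rot: [0.0, -0.088, 0.996, 0.0]
contact_force: [0.7, -0.9, -0.2]
width: 0.0591
```

Call:
play_rows([
  [0, 0, 0, 0],
  [0, 0, 0, 0],
  [0, 0, 0, 0],
  [0, 0, 0, 0],
  [0, 0, 0, 0],
])

```text
clock: 5.72
eef_pos: [0.5192, -0.3019, 0.1189]
tool_rot: [-0.001, -0.088, 0.996, 0.0]
contact_force: [-0.3, -0.2, 0.6]
width: 0.0597
```

```bash
python3 - <<'E'
from h import *
f=robot.grab_frame("scene"); i=f["frame"]; a=cv2.resize(i[215:345,115:275,::-1],None,fx=4,fy=4,interpolation=cv2.INTER_CUBIC)
w=wrist()["frame"][90:420,150:410,::-1]; w=cv2.resize(w,None,fx=.7,fy=.7)
b=np.zeros((max(a.shape[0],w.shape[0]),a.shape[1]-0,3),np.uint8); b[:a.shape[0]]=a; b[:w.shape[0],-w.shape[1]:]=w
cv2.imwrite("pics/s2.png",b)
E
```

```text
(no output)
```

View pics/s2.png

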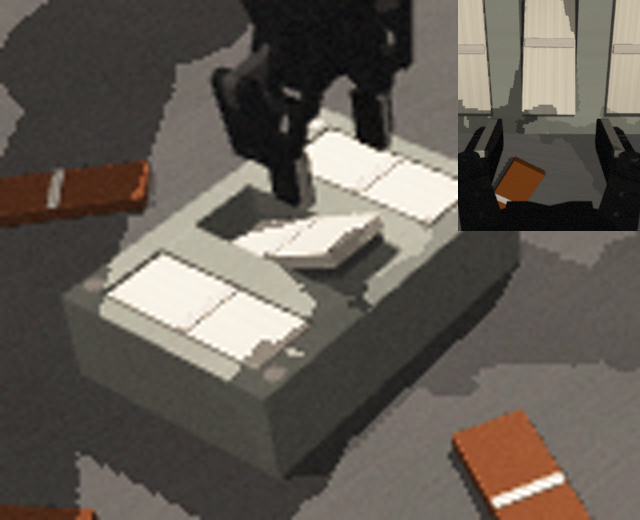

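Nest 2's coupon is rocked up; its raised +x end is at about (370,240) in the crop. Next I grip that end.

Call:
play_rows([
  [0, 0, 0.8, 0],
  [0, 0, 1.5, 0],
  [0, 0, 1.9, 0],
  [0, 0, 1.9, 0],
  [0, 0, 1.9, 0],
])

```text
clock: 6.23
eef_pos: [0.5201, -0.3015, 0.0619]
tool_rot: [-0.001, -0.089, 0.996, 0.0]
contact_force: [0.0, 0.4, -0.7]
width: 0.0602
```

Call:
play_rows([
  [0, 0, 0, 0],
  [0, 0, 0, 0],
  [0, 0, 0, 0],
  [0, 0, 0, 0],
  [0, 0, 0, 0],
], jaw=1, squeeze=40)

```text
clock: 6.65
eef_pos: [0.5212, -0.3019, 0.0632]
tool_rot: [0.001, -0.089, 0.996, -0.0]
contact_force: [-0.3, -0.4, 6.0]
width: 0.0429
```

Call:
play_rows([
  [0, 0, -0.1, 0],
  [0, 0, -0.3, 0],
  [0, 0, -0.6, 0],
  [0, 0, -1.1, 0],
  [0, 0, -1.6, 0],
])

```text
clock: 7.07
eef_pos: [0.5203, -0.3012, 0.1108]
tool_rot: [-0.0, -0.089, 0.996, 0.0]
contact_force: [0.5, -0.2, -1.3]
width: 0.0431
```

Call:
play_rows([
  [0, 0, -1.2, 0],
  [0, 0, -2.2, 0],
  [-0.2, 0.8, -3, 0],
  [-0.5, 2, -3, 0],
  [-0.8, 3.3, -3, 0],
])

```text
clock: 7.48
eef_pos: [0.5273, -0.2006, 0.2028]
tool_rot: [0.002, -0.087, 0.996, -0.001]
contact_force: [0.8, 0.4, -2.8]
width: 0.0431
```

Call:
play_rows([
  [-0.24, 1.2, 0, 0],
  [-0.48, 2.4, 0, 0],
  [-0.7, 3.6, 0, 0],
  [-0.94, 4.8, 0, 0],
  [-1.2, 5.8, 0, 0],
])

```text
clock: 7.9
eef_pos: [0.5307, -0.0192, 0.2009]
tool_rot: [0.0, -0.089, 0.996, 0.0]
contact_force: [0.6, 0.3, -2.1]
width: 0.043
```

Call:
play_rows([
  [-0.24, 1.2, 0, 0.1],
  [-0.5, 2.4, 0, 0.2],
  [-0.8, 3.6, 0, 0.3],
  [-1, 4.6, 0, 0.32],
  [-1.13, 5.4, 0, 0.32],
])

```text
clock: 8.32
eef_pos: [0.5356, 0.1468, 0.2008]
tool_rot: [0.0, -0.076, 0.997, 0.001]
contact_force: [-0.0, -1.0, -1.4]
width: 0.043
```

```bash
cat >> h.py <<'E'
def aslocal(p,s):
    "world delta to tool units"
    M=R.from_quat(np.roll(s["tool_rot"],-1)).as_matrix(); return (np.asarray(p)-s["eef_pos"])@M/.03
E
python3 - <<'E'
from h import *
f=wrist(); cv2.imwrite("pics/w3.png",f["frame"][:,:,::-1])
t=robot.grab_frame("top"); cv2.imwrite("pics/t3.png",t["frame"][:,:,::-1])
g=t["frame"].min(2)
m=np.zeros(g.shape,np.uint8); m[150:260,145:330]=(g[150:260,145:330]>190)*255
print(rect(t,m,.005)); print(robot.sense()["eef_pos"])
a=np.vstack([cv2.resize(f["frame"],(480,360)),cv2.resize(t["frame"][160:250,170:330],(480,270))])[:,:,::-1]
cv2.imwrite("pics/c3.png",a[:600])
E
```

```text
[(0.4609, 0.4187, 216, 120, 1.2), (0.5107, 0.0217, 158, 157, -82.1)]
[0.5352143  0.14918569 0.20042147]
```

View pics/c3.png

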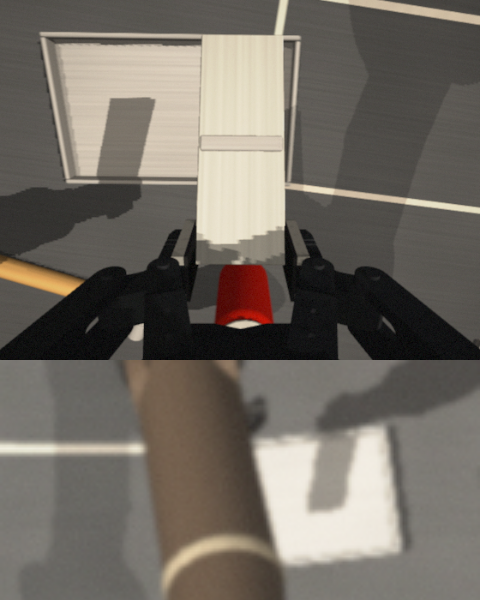

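The coupon is held with its length along the tool's x. The tray's outer corners in the wrist view are at about (40,35), (300,37), (290,187) and (67,183), in a view scaled by 0.857.

```bash
python3 - <<'E'
from h import *
f=wrist();s=robot.sense()
p=p2w(f,np.array([[40,34],[300,37],[290,187],[67,182]])*560/480,.022)
print(p,p.mean(0)); c=p.mean(0)
y=np.arctan2(*( (p[1]-p[0]+p[2]-p[3])[[0,1]]*[-1,1])); print(np.degrees(y))
y=np.radians(8.6)
t=c+.048*np.array([np.cos(y),np.sin(y),0])+.072*np.array([-np.sin(y),np.cos(y),0]); t[2]=.05
print(t,aslocal(t,s))
# held coupon: weld bead at (242,143), far end at (242,36)
E
```

```text
[[ 0.44487597 -0.0661301   0.022     ]
 [ 0.40686872  0.18902     0.022     ]
 [ 0.56402315  0.21237268  0.022     ]
 [ 0.59831574 -0.04290902  0.022     ]] [0.5035209  0.07308839 0.022     ]
8.061998984833753
[0.54021466 0.15145655 0.05      ] [-0.18414474  0.15096467  5.01433208]
```

Call:
play_rows([
  [-0.1, 0.06, 1.1, 0],
  [-0.1, 0.1, 2.2, 0],
  [-0.1, 0.1, 3.3, 0],
  [-0.1, 0.1, 4.4, 0],
  [-0.1, 0.1, 5, 0],
])

```text
clock: 8.88
eef_pos: [0.537, 0.1448, 0.0474]
tool_rot: [-0.002, -0.074, 0.997, -0.001]
contact_force: [-0.6, 0.5, -2.0]
width: 0.0426
```

Call:
play_rows([
  [0, 0, 0.15, 0],
  [0, 0, 0.3, 0],
  [0, 0, 0.45, 0],
  [0, 0, 0.6, 0],
  [0, 0, 0.6, 0],
], squeeze=20)

```text
clock: 9.3
eef_pos: [0.5405, 0.147, 0.0333]
tool_rot: [0.002, -0.075, 0.997, 0.0]
contact_force: [2.7, -1.0, 2.7]
width: 0.0427
```

Call:
play_rows([
  [0, 0, 0.15, 0],
  [0, 0, 0.3, 0],
  [0, 0, 0.45, 0],
  [0, 0, 0.6, 0],
  [0, 0, 0.6, 0],
])

```text
clock: 9.72
eef_pos: [0.5378, 0.1468, 0.013]
tool_rot: [-0.001, -0.075, 0.997, -0.0]
contact_force: [1.6, 0.3, 2.5]
width: 0.0429
```

Call:
play_rows([
  [0, 0, 0.1, 0],
  [0, 0, 0.2, 0],
  [0, 0, 0.2, 0],
  [0, 0, 0.2, 0],
  [0, 0, 0.2, 0],
])

```text
clock: 10.13
eef_pos: [0.5382, 0.1467, 0.0079]
tool_rot: [-0.0, -0.075, 0.997, -0.0]
contact_force: [1.0, 0.8, 2.1]
width: 0.0433
```

Call:
play_rows([
  [0, 0, 0, 0],
  [0, 0, 0, 0],
  [0, 0, 0, 0],
  [0, 0, 0, 0],
  [0, 0, 0, 0],
], jaw=-0.35)

```text
clock: 10.55
eef_pos: [0.5384, 0.1467, 0.008]
tool_rot: [-0.0, -0.075, 0.997, -0.0]
contact_force: [-0.3, 0.2, -0.4]
width: 0.0577
```

Call:
play_rows([
  [0, 0, -1, 0],
  [0, 0, -2.2, 0],
  [0, 0, -3.5, 0],
  [0, 0, -4.8, 0],
  [0, 0, -6, 0],
])

```text
clock: 10.97
eef_pos: [0.5384, 0.1465, 0.1903]
tool_rot: [0.0, -0.075, 0.997, 0.0]
contact_force: [0.4, 0.3, 0.1]
width: 0.0575
```

Call:
play_rows([
  [0, 0, 0, 0],
  [0, 0, 0, 0],
  [0, 0, 0, 0],
  [0, 0, 0, 0],
  [0, 0, 0, 0],
], jaw=1)

```text
clock: 11.38
eef_pos: [0.5377, 0.1465, 0.1865]
tool_rot: [-0.001, -0.075, 0.997, -0.001]
contact_force: [-0.4, -0.1, 0.6]
width: 0.0003
```

```bash
python3 - <<'E'
from h import *
f=wrist(); cv2.imwrite("pics/w4.png",f["frame"][:,:,::-1])
s=robot.sense();print(s["eef_pos"],s["tool_rot"])
for n,p in(("n3",(.464,-.2363)),("n1",(.491,-.3835))):
  x=np.array(p)-.048*np.array([.984,.177]); print(n,x,aslocal([*x,.2],s))
E
```

```text
[0.53779809 0.14655007 0.18658759] [-1.28440513e-03 -7.49528805e-02  9.97186127e-01 -4.94986446e-04]
n3 [ 0.416768 -0.244796] [  5.94015391 -12.29557378  -0.42165433]
n1 [ 0.443768 -0.391996] [  5.78373082 -17.28164408  -0.41810444]
```

View pics/w4.png

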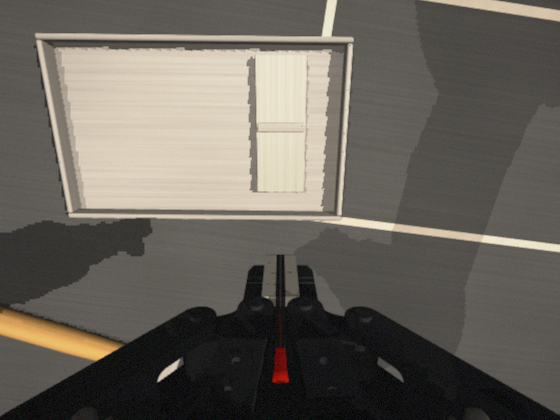

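Coupon 2 lies flat in the tray at (281,122) in the wrist view. Next is nest 3.

Call:
play_rows([
  [0.5, -1.1, 0, 0],
  [1.1, -2.2, 0, 0],
  [1.6, -3.3, 0, 0],
  [2.1, -4.5, 0, 0],
  [2.7, -5.7, 0, 0],
])

```text
clock: 11.85
eef_pos: [0.4833, -0.0357, 0.1874]
tool_rot: [-0.0, -0.075, 0.997, -0.0]
contact_force: [0.8, -0.9, 0.1]
width: 0.0002
```

Call:
play_rows([
  [0.5, -1.1, 0, 0],
  [1.1, -2.2, 0, 0],
  [1.6, -3.3, 0, 0],
  [2.1, -4.5, 0, 0],
  [2.7, -5.7, 0, 0],
])

```text
clock: 12.27
eef_pos: [0.4288, -0.2169, 0.1876]
tool_rot: [-0.0, -0.075, 0.997, 0.0]
contact_force: [1.9, -0.9, -0.7]
width: 0.0001
```

Call:
play_rows([
  [0.54, -0.9, 0.5, -0.3],
  [0.54, -0.9, 1.5, -0.3],
  [0.54, -0.9, 2.8, -0.3],
  [0.54, -0.9, 3.7, -0.3],
  [0.54, -0.9, 3.7, -0.3],
])

```text
clock: 12.68
eef_pos: [0.4139, -0.2432, 0.0721]
tool_rot: [-0.004, -0.088, 0.996, 0.002]
contact_force: [-0.4, 0.2, -0.3]
width: 0.0
```

```bash
python3 - <<'E'
from h import *
s=robot.sense();print(s["eef_pos"],s["tool_rot"])
print(aslocal([.4168,-.2448,.041],s))
E
```

```text
[ 0.41386704 -0.24321824  0.07212571] [-0.00443198 -0.08775937  0.99613022  0.0018013 ]
[-0.09586915 -0.07353484  1.03643383]
```

Call:
play_rows([
  [-0.05, -0.03, 0.2, 0],
  [-0.05, -0.03, 0.4, 0],
  [-0.05, -0.03, 0.55, 0],
  [-0.05, -0.03, 0.7, 0],
  [-0.05, -0.03, 0.7, 0],
])

```text
clock: 13.1
eef_pos: [0.4195, -0.2457, 0.0565]
tool_rot: [0.001, -0.088, 0.996, -0.0]
contact_force: [0.7, -1.5, 0.6]
width: -0.0002
```

Call:
play_rows([
  [0, 0, 0.1, 0],
  [0, 0, 0.2, 0],
  [0, 0, 0.28, 0],
  [0, 0, 0.31, 0],
  [0, 0, 0.31, 0],
])

```text
clock: 13.52
eef_pos: [0.4193, -0.2456, 0.0472]
tool_rot: [0.0, -0.088, 0.996, -0.0]
contact_force: [-1.5, -1.2, 3.7]
width: 0.0
```

Call:
play_rows([
  [0, 0, 0.06, 0],
  [0, 0, 0.12, 0],
  [0, 0, 0.18, 0],
  [0, 0, 0.18, 0],
  [0, 0, 0.18, 0],
])

```text
clock: 13.93
eef_pos: [0.4198, -0.2454, 0.0417]
tool_rot: [0.001, -0.088, 0.996, -0.0]
contact_force: [-0.4, -0.7, 1.7]
width: -0.0002
```

Call:
play_rows([
  [0, 0, -1.2, 0],
  [0, 0, -2.4, 0],
  [-0.6, 0.04, -2.6, 0],
  [-1.8, 0.04, -2.6, 0],
  [-2.97, 0.04, -2.6, 0],
], jaw=-0.4)

```text
clock: 14.35
eef_pos: [0.508, -0.2281, 0.1209]
tool_rot: [0.001, -0.087, 0.996, 0.0]
contact_force: [1.3, 1.0, 0.1]
width: 0.0591
```

Call:
play_rows([
  [0, 0, 0, 0],
  [0, 0, 0, 0],
  [0, 0, 0, 0],
  [0, 0, 0, 0],
  [0, 0, 0, 0],
])

```text
clock: 14.77
eef_pos: [0.5055, -0.2289, 0.1193]
tool_rot: [-0.0, -0.087, 0.996, 0.0]
contact_force: [-1.1, -0.3, 0.5]
width: 0.0597
```

```bash
python3 - <<'E'
from h import *
s=robot.sense();print(s["eef_pos"]); f=wrist(); cv2.imwrite("pics/w5.png",f["frame"][:,:,::-1])
x=np.array([.464,-.2363])+.0435*np.array([.984,.177]);print(aslocal([*x,.063],s))
# raised-end check: project predicted end corners at tilt 0 and 0.45
g=f["frame"].min(2); print(rect(f,(g>190).astype(np.uint8)*255,.07))
E
```

```text
[ 0.50551795 -0.22888153  0.11929446]
[-4.50944955e-02  9.60440171e-04  1.87645295e+00]
[(0.4819, -0.0779, 84, 40, 8.4), (0.5145, -0.3723, 48, 41, 9.9), (0.4883, -0.3756, 34, 6, -79.9), (0.4665, -0.2342, 107, 46, 8.2), (0.4581, -0.3778, 55, 35, 6.4), (0.3926, -0.23, 11, 11, 75.9)]
```

Call:
play_rows([
  [0, 0, 0.8, 0],
  [0, 0, 1.5, 0],
  [0, 0, 1.87, 0],
  [0, 0, 1.87, 0],
  [0, 0, 1.87, 0],
])

```text
clock: 15.23
eef_pos: [0.5061, -0.2288, 0.0632]
tool_rot: [-0.001, -0.088, 0.996, 0.0]
contact_force: [0.6, 0.2, 0.7]
width: 0.0593
```

Call:
play_rows([
  [0, 0, 0, 0],
  [0, 0, 0, 0],
  [0, 0, 0, 0],
  [0, 0, 0, 0],
  [0, 0, 0, 0],
], jaw=1, squeeze=40)

```text
clock: 15.65
eef_pos: [0.5072, -0.229, 0.0643]
tool_rot: [0.001, -0.088, 0.996, -0.0]
contact_force: [-1.2, -0.3, 6.4]
width: 0.043
```

Call:
play_rows([
  [0, 0, -0.1, 0],
  [0, 0, -0.3, 0],
  [0, 0, -1, 0],
  [0, 0, -2.1, 0],
  [0, 0, -3.3, 0],
])

```text
clock: 16.07
eef_pos: [0.5055, -0.228, 0.1625]
tool_rot: [-0.002, -0.088, 0.996, 0.0]
contact_force: [1.7, -0.0, -1.4]
width: 0.043
```

Call:
play_rows([
  [0, 0, -0.6, 0],
  [0, 0, -1.2, 0],
  [0, 0, -1.2, 0],
  [0, 0, -1.2, 0],
  [0, 0, -1.2, 0],
])

```text
clock: 16.48
eef_pos: [0.5062, -0.228, 0.1975]
tool_rot: [-0.0, -0.088, 0.996, 0.0]
contact_force: [-1.4, 0.7, -0.9]
width: 0.043
```

```bash
python3 - <<'E'
from h import *
s=robot.sense();print(s["eef_pos"]); f=wrist(); cv2.imwrite("pics/w6.png",f["frame"][:,:,::-1])
c=np.array([.5015,.070]);y=np.radians(8.4)
t=c+.056*np.array([np.cos(y),np.sin(y)])
print(t,aslocal([*t,.2],s))
E
```

```text
[ 0.50619832 -0.22800341  0.19748454]
[0.55689925 0.07818065] [-3.45636355  9.75067565 -0.07941464]
```

Call:
play_rows([
  [-0.4, 1.1, 0, 0],
  [-0.8, 2.2, 0, 0],
  [-1.2, 3.3, 0, 0],
  [-1.6, 4.4, 0, 0],
  [-2, 5.5, 0, 0],
])

```text
clock: 16.95
eef_pos: [0.5361, -0.054, 0.197]
tool_rot: [-0.001, -0.088, 0.996, -0.0]
contact_force: [0.9, 0.2, -2.2]
width: 0.0431
```

Call:
play_rows([
  [-0.4, 1.1, 0, 0.1],
  [-0.8, 2.2, 0, 0.2],
  [-1.1, 3.3, 0, 0.3],
  [-1.4, 4, 0, 0.3],
  [-1.46, 4.25, 0, 0.3],
])

```text
clock: 17.37
eef_pos: [0.5572, 0.0828, 0.1965]
tool_rot: [-0.001, -0.078, 0.997, 0.001]
contact_force: [0.8, 1.4, -2.1]
width: 0.0431
```

```bash
python3 - <<'E'
from h import *
import cv2
t=robot.grab_frame("scene")
print("can base front px",p2w(t,[[381,247]],0), "can top centre",p2w(t,[[382,213]],.11))
s=robot.sense();print(s["eef_pos"]); f=wrist(); cv2.imwrite("pics/w7.png",f["frame"][:,:,::-1])
E
```

```text
can base front px [[0.72543764 0.16819559 0.        ]] can top centre [[0.71773214 0.1661038  0.11      ]]
[0.55700231 0.08223776 0.19654877]
```

View pics/w7.png

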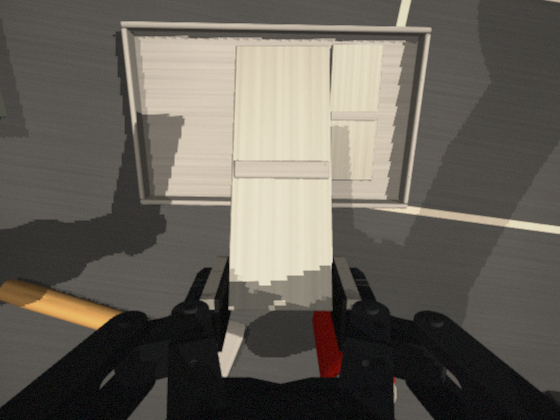

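The held coupon is over the tray, with tray corners at (123,23), (430,28), (405,208) and (140,203). The can is about 0.16 m beyond.

```bash
python3 - <<'E'
from h import *
f=wrist();s=robot.sense()
p=p2w(f,np.array([[123,23],[430,28],[405,208],[140,203]]),.022);c=p.mean(0)[:2];d=(p[1]-p[0]+p[2]-p[3])
y=np.arctan2(-d[0],d[1]);print(c,np.degrees(y))
for k in(0,-.070):
  t=c+.056*np.array([np.cos(y),np.sin(y)])+k*np.array([-np.sin(y),np.cos(y)]); print(t,aslocal([*t,.045],s))
q=p2w(f,np.array([[331,44],[381,45],[373,181],[331,180]]),.015)[:,:2]; print("c2 in tray",(q-c)@np.array([[np.cos(y),-np.sin(y)],[np.sin(y),np.cos(y)]]))
E
```

```text
[0.50316868 0.06555439] 7.8594552574986425
[0.55864264 0.07321203] [-0.04803517 -0.13841558  5.06946202]
[0.56821469 0.00386957] [-0.01581243 -2.47152515  5.07188525]
c2 in tray [[-0.06635611  0.04773378]
 [-0.06630959  0.09097164]
 [ 0.05427465  0.09607493]
 [ 0.05398508  0.05524512]]
```

Call:
play_rows([
  [0, -0.1, 1.1, 0],
  [0, -0.17, 2.2, 0],
  [0, -0.17, 3.3, 0],
  [0, -0.17, 4.3, 0],
  [0, -0.17, 4.9, 0],
])

```text
clock: 17.93
eef_pos: [0.5563, 0.0695, 0.0481]
tool_rot: [-0.002, -0.073, 0.997, -0.001]
contact_force: [-0.8, 0.7, -1.6]
width: 0.0431
```

Call:
play_rows([
  [0, 0, 0.15, 0],
  [0, 0, 0.3, 0],
  [0, 0, 0.45, 0],
  [0, 0, 0.6, 0],
  [0, 0, 0.6, 0],
], squeeze=20)

```text
clock: 18.35
eef_pos: [0.56, 0.0723, 0.0342]
tool_rot: [0.002, -0.075, 0.997, 0.0]
contact_force: [2.3, -1.5, 2.4]
width: 0.0429
```

Call:
play_rows([
  [0, 0, 0.15, 0],
  [0, 0, 0.3, 0],
  [0, 0, 0.45, 0],
  [0, 0, 0.6, 0],
  [0, 0, 0.6, 0],
])

```text
clock: 18.77
eef_pos: [0.5577, 0.0728, 0.0143]
tool_rot: [-0.001, -0.075, 0.997, 0.0]
contact_force: [1.3, 0.5, 2.1]
width: 0.0428
```

Call:
play_rows([
  [0, 0, 0.1, 0],
  [0, 0, 0.15, 0],
  [0, 0, 0.15, 0],
  [0, 0, 0.15, 0],
  [0, 0, 0.15, 0],
])

```text
clock: 19.18
eef_pos: [0.5581, 0.0726, 0.0107]
tool_rot: [-0.0, -0.075, 0.997, 0.0]
contact_force: [0.6, 0.3, 2.3]
width: 0.0434
```

Call:
play_rows([
  [0, 0, 0, 0],
  [0, 0, 0, 0],
  [0, 0, 0, 0],
  [0, 0, 0, 0],
  [0, 0, 0, 0],
], jaw=-0.35)

```text
clock: 19.6
eef_pos: [0.5581, 0.0726, 0.0107]
tool_rot: [-0.0, -0.075, 0.997, -0.0]
contact_force: [-0.1, -0.3, 0.0]
width: 0.0573
```

Call:
play_rows([
  [0, 0, -1, 0],
  [0, 0, -2.2, 0],
  [0, 0, -3.5, 0],
  [0, 0, -4.8, 0],
  [0, 0, -6, 0],
])

```text
clock: 20.02
eef_pos: [0.5582, 0.0723, 0.193]
tool_rot: [0.0, -0.075, 0.997, -0.0]
contact_force: [1.1, 0.6, 0.6]
width: 0.0577
```

Call:
play_rows([
  [0, 0, 0, 0],
  [0, 0, 0, 0],
  [0, 0, 0, 0],
  [0, 0, 0, 0],
  [0, 0, 0, 0],
], jaw=1)

```text
clock: 20.43
eef_pos: [0.5574, 0.0725, 0.1892]
tool_rot: [-0.001, -0.075, 0.997, -0.0]
contact_force: [0.3, 0.2, 0.2]
width: 0.0005
```

```bash
python3 - <<'E'
from h import *
f=wrist(); cv2.imwrite("pics/w8.png",f["frame"][:,:,::-1])
s=robot.sense();print(s["eef_pos"],s["tool_rot"])
x=np.array([.491,-.3835])-.048*np.array([.984,.177]); print(x,aslocal([*x,.07],s))
g=f["frame"].min(2);g[230:]=0;print(rect(f,(g>190).astype(np.uint8)*255,.015))
E
```

```text
[0.55755408 0.0724213  0.18931815] [-1.30916870e-03 -7.49019859e-02  9.97189978e-01 -3.56661606e-04]
[ 0.443768 -0.391996] [  6.05222189 -14.73822831   4.0010051 ]
[(0.5643, 0.3313, 42, 6, -88.7), (0.5522, -0.0005, 83, 5, -81.3), (0.5389, 0.0696, 53, 43, 8.6), (0.5286, 0.0058, 63, 26, -82.9), (0.5166, 0.1503, 57, 54, -80.2), (0.4973, 0.0027, 63, 14, -81.4), (0.4548, 0.0915, 20, 8, -81.4), (0.4761, 0.0013, 59, 26, -81.4), (0.4557, 0.141, 59, 57, 8.3), (0.4734, 0.0418, 124, 64, -84.1), (0.3985, 0.1612, 18, 6, 1.1)]
```

View pics/w8.png

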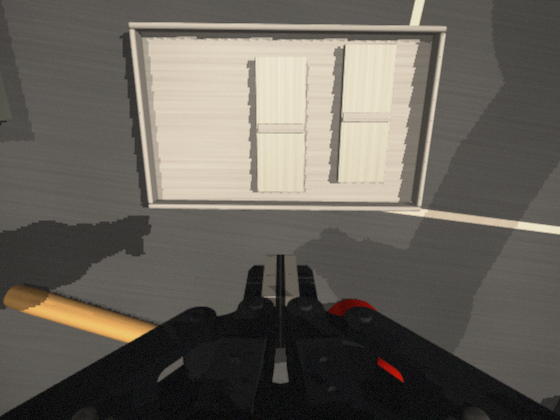

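Coupons 2 and 3 both lie flat, at (366,115) and (281,125). Now nest 1.

Call:
play_rows([
  [0.5, -1.1, 0, 0],
  [1, -2.3, 0, 0],
  [1.5, -3.5, 0, 0],
  [2, -4.7, 0, 0],
  [2.5, -5.9, 0, 0],
])

```text
clock: 20.9
eef_pos: [0.5095, -0.1152, 0.19]
tool_rot: [-0.001, -0.075, 0.997, -0.0]
contact_force: [1.5, -1.0, 0.4]
width: 0.0001
```

Call:
play_rows([
  [0.5, -1.1, 0, 0],
  [1, -2.3, 0, 0],
  [1.5, -3.5, 0, 0],
  [2, -4.7, 0, 0],
  [2.5, -5.9, 0, 0],
])

```text
clock: 21.32
eef_pos: [0.4619, -0.3014, 0.19]
tool_rot: [-0.001, -0.075, 0.997, 0.0]
contact_force: [1.1, 0.3, -0.1]
width: 0.0001
```

Call:
play_rows([
  [0.5, -1.1, 0, -0.1],
  [1, -2.2, 0, -0.2],
  [1.05, -2.92, 0.8, -0.3],
  [1.05, -2.92, 2, -0.3],
  [1.05, -2.92, 3, -0.3],
])

```text
clock: 21.73
eef_pos: [0.4436, -0.3931, 0.0986]
tool_rot: [-0.0, -0.086, 0.996, -0.0]
contact_force: [1.3, 0.9, -1.0]
width: 0.0001
```

Call:
play_rows([
  [0, 0, 0.4, 0],
  [0, 0, 0.7, 0],
  [0, 0, 0.7, 0],
  [0, 0, 0.7, 0],
  [0, 0, 0.7, 0],
])

```text
clock: 22.15
eef_pos: [0.4459, -0.3917, 0.0813]
tool_rot: [0.001, -0.088, 0.996, -0.001]
contact_force: [0.6, 0.7, -0.2]
width: -0.0002
```

```bash
python3 - <<'E'
from h import *
s=robot.sense();print(s["eef_pos"],s["tool_rot"])
print(aslocal([.4440,-.392,.041],s))
E
```

```text
[ 0.44585719 -0.39171103  0.08133536] [ 9.20141554e-04 -8.82193928e-02  9.96100348e-01 -7.67459179e-04]
[0.06491807 0.00367148 1.34439948]
```

Call:
play_rows([
  [0.04, 0, 0.2, 0],
  [0.04, 0, 0.4, 0],
  [0.04, 0, 0.6, 0],
  [0.04, 0, 0.75, 0],
  [0.04, 0, 0.85, 0],
])

```text
clock: 22.57
eef_pos: [0.4431, -0.3915, 0.0539]
tool_rot: [-0.0, -0.088, 0.996, 0.0]
contact_force: [-2.8, -0.3, 5.6]
width: 0.0001
```

Call:
play_rows([
  [0, 0, 0.12, 0],
  [0, 0, 0.24, 0],
  [0, 0, 0.36, 0],
  [0, 0, 0.48, 0],
  [0, 0, 0.48, 0],
])

```text
clock: 22.98
eef_pos: [0.4438, -0.3913, 0.0395]
tool_rot: [0.0, -0.088, 0.996, 0.0]
contact_force: [-1.6, 0.4, 1.5]
width: -0.0002
```

Call:
play_rows([
  [0, 0, 0, 0],
  [0, 0, -1.2, 0],
  [0, 0, -2.4, 0],
  [-0.6, 0, -2.6, 0],
  [-1.8, 0, -2.6, 0],
], jaw=-0.4)

```text
clock: 23.4
eef_pos: [0.4945, -0.3856, 0.1216]
tool_rot: [0.001, -0.085, 0.996, -0.002]
contact_force: [0.8, -2.0, -0.9]
width: 0.0591
```

Call:
play_rows([
  [-1.2, 0.01, 0, 0],
  [-1.2, 0.01, 0, 0],
  [-1.2, 0.01, 0, 0],
  [-1.2, 0.01, 0, 0],
  [-1.2, 0.01, 0, 0],
])

```text
clock: 23.82
eef_pos: [0.5309, -0.3759, 0.1176]
tool_rot: [-0.001, -0.087, 0.996, 0.0]
contact_force: [-1.0, -0.3, -0.0]
width: 0.0597
```

```bash
python3 - <<'E'
from h import *
s=robot.sense();print(s["eef_pos"]); f=wrist()
x=np.array([.491,-.3835])+.0435*np.array([.984,.177]);print(aslocal([*x,.064],s))
E
```

```text
[ 0.53090911 -0.37586372  0.1176101 ]
[-0.0974074  -0.01503715  1.78689203]
```

Call:
play_rows([
  [-0.06, 0, 0.8, 0],
  [-0.06, 0, 1.5, 0],
  [-0.06, 0, 1.8, 0],
  [-0.06, 0, 1.8, 0],
  [-0.06, 0, 1.8, 0],
])

```text
clock: 24.28
eef_pos: [0.5333, -0.3755, 0.064]
tool_rot: [-0.0, -0.087, 0.996, 0.0]
contact_force: [1.0, 0.2, 0.6]
width: 0.0598
```

Call:
play_rows([
  [0, 0, 0, 0],
  [0, 0, 0, 0],
  [0, 0, 0, 0],
  [0, 0, 0, 0],
  [0, 0, 0, 0],
], jaw=1, squeeze=40)

```text
clock: 24.7
eef_pos: [0.5345, -0.3758, 0.0652]
tool_rot: [0.001, -0.088, 0.996, -0.001]
contact_force: [-0.6, -0.8, 5.1]
width: 0.0432
```

Call:
play_rows([
  [0, 0, -0.1, 0],
  [0, 0, -0.3, 0],
  [0, 0, -1, 0],
  [0, 0, -2.1, 0],
  [0, 0, -3.3, 0],
])

```text
clock: 25.12
eef_pos: [0.5331, -0.374, 0.1626]
tool_rot: [-0.002, -0.088, 0.996, 0.001]
contact_force: [-0.4, -0.1, -1.4]
width: 0.0427
```

Call:
play_rows([
  [0, 0, -0.6, 0],
  [0, 0, -1.2, 0],
  [0, 0, -1.2, 0],
  [0, 0, -1.2, 0],
  [0, 0, -1.2, 0],
])

```text
clock: 25.53
eef_pos: [0.5337, -0.3742, 0.1978]
tool_rot: [-0.0, -0.088, 0.996, 0.001]
contact_force: [-0.6, -0.6, -2.2]
width: 0.0429
```

```bash
python3 - <<'E'
from h import *
s=robot.sense();print(s["eef_pos"])
t=[.568,.004]; print(aslocal([*t,.2],s))
E
```

```text
[ 0.5337211  -0.37421771  0.19783214]
[-3.33885164 12.21074895 -0.05861689]
```

Call:
play_rows([
  [-0.25, 0.9, 0, 0],
  [-0.5, 1.9, 0, 0],
  [-0.8, 3, 0, 0],
  [-1.1, 4, 0, 0],
  [-1.4, 5, 0, 0],
])

```text
clock: 25.95
eef_pos: [0.5482, -0.2179, 0.1971]
tool_rot: [-0.001, -0.088, 0.996, 0.001]
contact_force: [0.9, -0.6, -1.1]
width: 0.043
```

Call:
play_rows([
  [-0.25, 1, 0, 0],
  [-0.5, 2, 0, 0],
  [-0.8, 3, 0, 0],
  [-1.1, 4, 0, 0],
  [-1.4, 5, 0, 0],
])

```text
clock: 26.37
eef_pos: [0.5632, -0.0631, 0.1974]
tool_rot: [-0.001, -0.088, 0.996, 0.0]
contact_force: [0.5, -0.7, -2.1]
width: 0.0427
```

Call:
play_rows([
  [-0.25, 1, 0, 0.1],
  [-0.5, 2, 0, 0.3],
  [-0.5, 2.2, 0, 0.3],
  [-0.5, 2.2, 0, 0.3],
  [-0.5, 2.2, 0, 0.3],
])

```text
clock: 26.78
eef_pos: [0.5666, 0.0024, 0.1978]
tool_rot: [-0.001, -0.075, 0.997, -0.0]
contact_force: [-0.3, -1.0, -1.4]
width: 0.0427
```

```bash
python3 - <<'E'
from h import *
f=wrist(); cv2.imwrite("pics/w9.png",f["frame"][:,:,::-1]);print(robot.sense()["eef_pos"])
E
```

```text
[0.56680833 0.00137055 0.19810278]
```

View pics/w9.png

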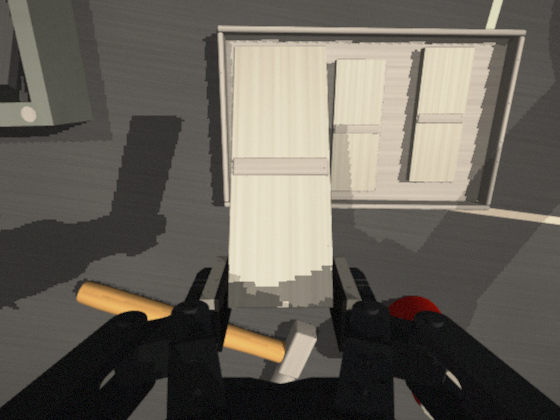

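```bash
python3 - <<'E'
from h import *
f=wrist();s=robot.sense()
p=p2w(f,np.array([[219,28],[524,32],[490,208],[225,205]]),.022);c=p.mean(0)[:2];d=(p[1]-p[0]+p[2]-p[3])
y=np.arctan2(-d[0],d[1]);print(c,np.degrees(y))
t=c+.056*np.array([np.cos(y),np.sin(y)])-.072*np.array([-np.sin(y),np.cos(y)]); print(t,aslocal([*t,.045],s))
print(p2w(f,[[295,345],[85,290]],.02))
E
```

```text
[0.50336448 0.0682078 ] 7.9240038717051124
[0.56875567 0.0046154 ] [-0.083667    0.11973891  5.11244968]
[[ 0.75240887  0.04578486  0.02      ]
 [ 0.71615883 -0.18721527  0.02      ]]
```

Call:
play_rows([
  [-0.05, 0.05, 1.1, 0],
  [-0.05, 0.08, 2.2, 0],
  [-0.05, 0.08, 3.3, 0],
  [-0.05, 0.08, 4.3, 0],
  [-0.05, 0.08, 4.9, 0],
])

```text
clock: 27.3
eef_pos: [0.5667, 0.0033, 0.0488]
tool_rot: [-0.002, -0.074, 0.997, -0.0]
contact_force: [-0.5, 0.6, -1.3]
width: 0.0429
```

Call:
play_rows([
  [0, 0, 0.15, 0],
  [0, 0, 0.3, 0],
  [0, 0, 0.45, 0],
  [0, 0, 0.6, 0],
  [0, 0, 0.6, 0],
], squeeze=20)

```text
clock: 27.72
eef_pos: [0.5701, 0.005, 0.0349]
tool_rot: [0.002, -0.075, 0.997, -0.0]
contact_force: [2.7, -1.0, 3.7]
width: 0.0429
```

Call:
play_rows([
  [0, 0, 0.15, 0],
  [0, 0, 0.3, 0],
  [0, 0, 0.45, 0],
  [0, 0, 0.6, 0],
  [0, 0, 0.6, 0],
])

```text
clock: 28.13
eef_pos: [0.5677, 0.0056, 0.0148]
tool_rot: [-0.001, -0.075, 0.997, 0.0]
contact_force: [2.0, 0.4, 1.3]
width: 0.043
```

Call:
play_rows([
  [0, 0, 0.1, 0],
  [0, 0, 0.2, 0],
  [0, 0, 0.2, 0],
  [0, 0, 0.2, 0],
  [0, 0, 0.2, 0],
])

```text
clock: 28.55
eef_pos: [0.568, 0.0053, 0.0097]
tool_rot: [-0.0, -0.075, 0.997, 0.0]
contact_force: [0.3, 1.3, 0.8]
width: 0.0428
```

Call:
play_rows([
  [0, 0, 0, 0],
  [0, 0, 0, 0],
  [0, 0, 0, 0],
  [0, 0, 0, 0],
  [0, 0, 0, 0],
], jaw=-0.35)

```text
clock: 28.97
eef_pos: [0.5684, 0.0053, 0.0099]
tool_rot: [-0.0, -0.075, 0.997, 0.0]
contact_force: [0.1, 0.4, 0.5]
width: 0.0573
```

Call:
play_rows([
  [0, 0, -1, 0],
  [0, 0, -2.2, 0],
  [0, 0, -3.5, 0],
  [0, 0, -4.8, 0],
  [0, 0, -6, 0],
])

```text
clock: 29.38
eef_pos: [0.5683, 0.005, 0.1921]
tool_rot: [0.0, -0.075, 0.997, -0.0]
contact_force: [1.1, 0.4, -0.3]
width: 0.0578
```

Call:
play_rows([
  [0, 0, 0, 0],
  [0, 0, 0, 0],
  [0, 0, 0, 0],
  [0, 0, 0, 0],
  [0, 0, 0, 0],
], jaw=1)

```text
clock: 29.8
eef_pos: [0.5675, 0.0053, 0.1883]
tool_rot: [-0.001, -0.075, 0.997, -0.0]
contact_force: [-0.4, 0.1, -0.6]
width: 0.0004
```

```bash
python3 - <<'E'
from h import *
f=wrist(); cv2.imwrite("pics/w10.png",f["frame"][:,:,::-1])
s=robot.sense();print(s["eef_pos"],s["tool_rot"])
for n,p in(("n3",(.464,-.2363)),("n2",(.477,-.309)),("n1",(.491,-.3835))):
  x=np.array(p)+.044*np.array([.984,.177]); print(n,x,aslocal([*x,.1],s))
E
```

```text
[0.5676988  0.00525987 0.18844942] [-1.29532969e-03 -7.49090638e-02  9.97189510e-01 -1.85874963e-04]
n3 [ 0.507296 -0.228512] [ 3.14728244 -7.40362139  2.95785014]
n2 [ 0.520296 -0.301212] [ 3.08085146 -9.86449707  2.95811137]
n1 [ 0.534296 -0.375712] [  2.99042516 -12.38967929   2.9583213 ]
```

View pics/w10.png

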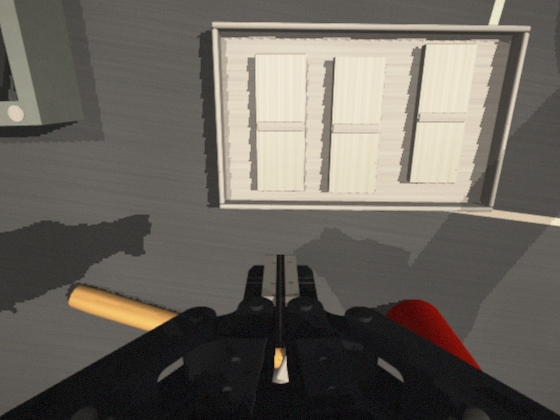

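All three coupons lie flat in the tray, at (281,123), (357,125) and (442,113). Now I'll level the beds by pressing each raised +x end down to z = 0.050.

Call:
play_rows([
  [0.5, -1.2, 0, 0],
  [1, -2.4, 0, 0],
  [1.5, -3.6, 0, 0],
  [2, -4.8, 0, 0],
  [2.5, -5.9, 0, 0],
])

```text
clock: 30.27
eef_pos: [0.5197, -0.183, 0.1891]
tool_rot: [-0.001, -0.075, 0.997, -0.0]
contact_force: [0.9, -0.5, 0.5]
width: -0.0001
```

Call:
play_rows([
  [0.4, -0.9, 0, -0.2],
  [0.65, -1.5, 0.7, -0.3],
  [0.65, -1.5, 1.7, -0.3],
  [0.65, -1.5, 2.9, -0.3],
  [0.65, -1.5, 2.9, -0.3],
])

```text
clock: 30.68
eef_pos: [0.5041, -0.227, 0.0967]
tool_rot: [-0.005, -0.088, 0.996, 0.002]
contact_force: [-0.3, 1.5, -0.3]
width: -0.0002
```

Call:
play_rows([
  [0, 0, 0.3, 0],
  [0, 0, 0.6, 0],
  [0, 0, 0.8, 0],
  [0, 0, 0.9, 0],
  [0, 0, 0.9, 0],
])

```text
clock: 31.1
eef_pos: [0.5085, -0.2281, 0.0761]
tool_rot: [0.0, -0.088, 0.996, -0.0]
contact_force: [-0.4, -0.7, -0.1]
width: -0.0002
```

```bash
python3 - <<'E'
from h import *
s=robot.sense();print(s["eef_pos"],aslocal([.5073,-.2285,.05],s),s["contact_force"])
E
```

```text
[ 0.50850152 -0.22813774  0.07605442] [ 0.04187252 -0.00477863  0.86846568] [-0.36559718 -0.66780925 -0.05966511]
```

Call:
play_rows([
  [0, 0, 0.15, 0],
  [0, 0, 0.3, 0],
  [0, 0, 0.45, 0],
  [0, 0, 0.6, 0],
  [0, 0, 0.6, 0],
])

```text
clock: 31.52
eef_pos: [0.509, -0.2284, 0.058]
tool_rot: [0.001, -0.088, 0.996, -0.0]
contact_force: [0.5, 0.2, 2.4]
width: 0.0001
```

Call:
play_rows([
  [0, 0, 0.1, 0],
  [0, 0, 0.2, 0],
  [0, 0, 0.25, 0],
  [0, 0, 0.25, 0],
  [0, 0, 0.25, 0],
])

```text
clock: 31.93
eef_pos: [0.5078, -0.2284, 0.0502]
tool_rot: [-0.0, -0.088, 0.996, 0.0]
contact_force: [1.8, -0.2, 2.5]
width: 0.0001
```

Call:
play_rows([
  [0, 0, -1, 0],
  [0, 0, -1.5, 0],
  [0, -1.2, -1.5, 0],
  [0, -2.48, -1.5, 0],
  [0, -2.48, -1.5, 0],
])

```text
clock: 32.35
eef_pos: [0.5199, -0.3093, 0.0961]
tool_rot: [-0.0, -0.085, 0.996, -0.003]
contact_force: [-0.8, -0.7, 1.6]
width: -0.0002
```

Call:
play_rows([
  [0, 0, 0.25, 0],
  [0, 0, 0.5, 0],
  [0, 0, 0.7, 0],
  [0, 0, 0.9, 0],
  [0, 0, 1, 0],
])

```text
clock: 32.77
eef_pos: [0.5216, -0.3001, 0.0644]
tool_rot: [-0.0, -0.089, 0.996, 0.001]
contact_force: [1.3, 2.4, 3.8]
width: -0.0
```

Call:
play_rows([
  [0, 0, 0.15, 0],
  [0, 0, 0.3, 0],
  [0, 0, 0.45, 0],
  [0, 0, 0.5, 0],
  [0, 0, 0.5, 0],
])

```text
clock: 33.18
eef_pos: [0.521, -0.3014, 0.0499]
tool_rot: [-0.0, -0.088, 0.996, 0.0]
contact_force: [-0.9, 0.7, -0.5]
width: -0.0
```

Call:
play_rows([
  [0, 0, -1, 0],
  [0, 0, -1.5, 0],
  [0, -1.2, -1.5, 0],
  [0, -2.5, -1.5, 0],
  [0, -2.5, -1.5, 0],
])

```text
clock: 33.6
eef_pos: [0.5325, -0.3839, 0.0962]
tool_rot: [-0.0, -0.085, 0.996, -0.003]
contact_force: [-0.8, -1.5, 1.1]
width: 0.0002
```

Call:
play_rows([
  [0, 0, 0.25, 0],
  [0, 0, 0.5, 0],
  [0, 0, 0.7, 0],
  [0, 0, 0.9, 0],
  [0, 0, 1, 0],
])

```text
clock: 34.02
eef_pos: [0.536, -0.3739, 0.0649]
tool_rot: [0.001, -0.089, 0.996, 0.0]
contact_force: [1.7, 0.8, 4.5]
width: -0.0006
```

Call:
play_rows([
  [0, 0, 0.15, 0],
  [0, 0, 0.3, 0],
  [0, 0, 0.45, 0],
  [0, 0, 0.5, 0],
  [0, 0, 0.5, 0],
])

```text
clock: 34.43
eef_pos: [0.534, -0.3747, 0.0496]
tool_rot: [-0.001, -0.088, 0.996, 0.0]
contact_force: [0.8, -0.4, 0.5]
width: 0.0001
```

Call:
play_rows([
  [0, 0, -1, 0],
  [0, 0, -2.2, 0],
  [0, 0, -3.5, 0],
  [0, 0, -4.5, 0],
  [0, 0, -4.5, 0],
])

```text
clock: 34.85
eef_pos: [0.5353, -0.3781, 0.1916]
tool_rot: [0.003, -0.087, 0.996, -0.003]
contact_force: [1.0, -0.8, -0.0]
width: -0.0001
```

Call:
play_rows([
  [-1, 1, 0, 0],
  [-2, 2, 0, 0],
  [-2.3, 3.2, 0, 0],
  [-2.3, 4.4, 0, 0],
  [-2.3, 5.2, 0, 0],
])

```text
clock: 35.27
eef_pos: [0.574, -0.2057, 0.1837]
tool_rot: [-0.002, -0.09, 0.996, 0.001]
contact_force: [0.8, 0.1, 0.2]
width: -0.0
```

```bash
python3 - <<'E'
from h import *
s=robot.sense();print(s["eef_pos"])
f=wrist()["frame"]; sc=robot.grab_frame("scene")["frame"][205:345,115:275]
t=robot.grab_frame("top"); tt=t["frame"]; cv2.imwrite("pics/t11.png",tt[:,:,::-1])
a=np.hstack([cv2.resize(f,(400,300)),cv2.resize(sc,(343,300))])
b=cv2.resize(tt[165:255,145:370],(743,297)); cv2.imwrite("pics/c11.png",np.vstack([a,b])[:,:,::-1])
E
```

```text
[ 0.57399702 -0.20568717  0.18368753]
```

View pics/c11.png

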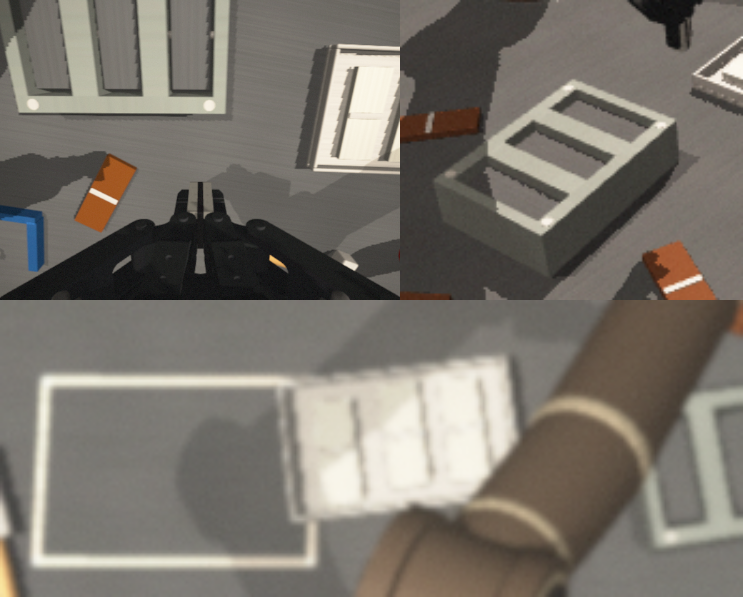

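The beds look level in both views. The tray is loaded and unmoved, straddling the outline's right end. Next I turn the gripper a quarter turn so both fingers can push the tray's -y wall.

Call:
play_rows([
  [0.2, 0.8, 0, 1.3],
  [0.4, 1.6, 0, 2.6],
  [0.6, 2.4, 0, 3.9],
  [0.8, 3.2, 0, 5.2],
  [0.92, 3.92, 0, 6.5],
], jaw=-0.45)

```text
clock: 35.83
eef_pos: [0.5257, -0.1, 0.1849]
tool_rot: [-0.001, 0.199, 0.98, -0.001]
contact_force: [-0.0, 0.8, 0.2]
width: 0.0602
```

Call:
play_rows([
  [0, 0, 0, 1.3],
  [0, 0, 0, 2.6],
  [0, 0, 0, 3.9],
  [0, 0, 0, 5.2],
  [0, 0, 0, 6.5],
])

```text
clock: 36.25
eef_pos: [0.5267, -0.101, 0.1852]
tool_rot: [-0.0, 0.465, 0.886, -0.001]
contact_force: [0.1, -0.7, 0.3]
width: 0.0619
```

Call:
play_rows([
  [0, 0, 0, 1.3],
  [0, 0, 0, 2.6],
  [0, 0, 0, 3.9],
  [0, 0, 0, 5.2],
  [0, 0, 0, 5.4],
])

```text
clock: 36.67
eef_pos: [0.5267, -0.1008, 0.1851]
tool_rot: [0.0, 0.658, 0.753, -0.001]
contact_force: [0.1, 0.1, -0.1]
width: 0.0619
```

Call:
play_rows([
  [0, 0, 0, 0],
  [0, 0, 0, 0],
  [0, 0, 0, 0],
  [0, 0, 0, 0],
  [0, 0, 0, 0],
])

```text
clock: 37.08
eef_pos: [0.5271, -0.099, 0.1854]
tool_rot: [-0.0, 0.655, 0.756, 0.0]
contact_force: [0.6, -0.1, 0.3]
width: 0.0617
```

```bash
python3 - <<'E'
from h import *
s=robot.sense();print(s["eef_pos"],R.from_quat(np.roll(s["tool_rot"],-1)).as_matrix().round(3),s["joint_pos"].round(2))
print(aslocal([.526,-.093,.006],s))
f=wrist(); cv2.imwrite("pics/w12.png",f["frame"][:,:,::-1])
E
```

```text
[ 0.52714886 -0.09899366  0.18544177] [[-0.142  0.99   0.   ]
 [ 0.99   0.142  0.   ]
 [ 0.     0.    -1.   ]] [-0.62  0.43  0.95  1.91 -0.41  1.01  0.65]
[ 0.20202689 -0.01032303  5.98143098]
```

View pics/w12.png

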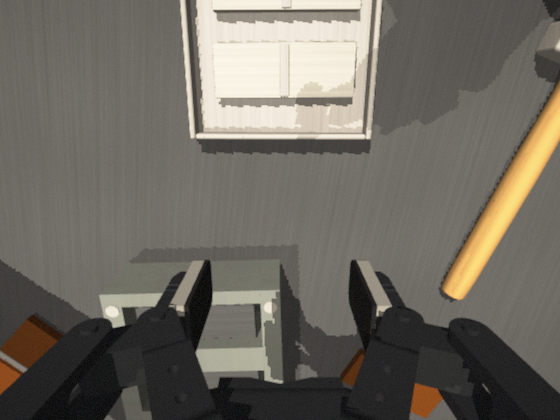

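The tray's -y wall is at row 137, columns 190–371, square to the open fingers. The fixture is behind them.

```bash
python3 - <<'E'
from h import *
f=wrist();s=robot.sense(); p=p2w(f,[[190,137],[371,137]],.022); print(p,p.mean(0))
print((p-s["eef_pos"])@R.from_quat(np.roll(s["tool_rot"],-1)).as_matrix())
E
```

```text
[[ 0.44243061 -0.06844015  0.022     ]
 [ 0.60020689 -0.04574471  0.022     ]] [ 0.52131875 -0.05709243  0.022     ]
[[ 0.04207701 -0.07966876  0.16345103]
 [ 0.04223638  0.07973139  0.16348707]]
```

Call:
play_rows([
  [0, 0, 1.2, 0],
  [0, 0, 2.4, 0],
  [0, 0, 3.6, 0],
  [0, 0, 4.8, 0],
  [0, 0, 5.7, 0],
])

```text
clock: 37.6
eef_pos: [0.5262, -0.0984, 0.0118]
tool_rot: [-0.001, 0.655, 0.756, -0.001]
contact_force: [0.6, -0.2, 0.6]
width: 0.062
```

Call:
play_rows([
  [0, 0, 0.1, 0],
  [0, 0, 0.2, 0],
  [0, 0, 0.25, 0],
  [0, 0, 0.25, 0],
  [0, 0, 0.25, 0],
])

```text
clock: 38.02
eef_pos: [0.5284, -0.0989, 0.0085]
tool_rot: [0.001, 0.655, 0.755, 0.001]
contact_force: [-0.4, -0.1, 0.3]
width: 0.062
```

Call:
play_rows([
  [0.25, 0, 0, 0],
  [0.5, 0, 0, 0],
  [0.75, 0, 0, 0],
  [0.9, 0, 0, 0],
  [1, 0, 0, 0],
])

```text
clock: 38.43
eef_pos: [0.5233, -0.0686, 0.0071]
tool_rot: [0.001, 0.655, 0.756, -0.0]
contact_force: [2.0, -5.6, -2.3]
width: 0.0619
```

Call:
play_rows([
  [0.28, -0.02, 0, 0.04],
  [0.56, -0.04, 0, 0.08],
  [0.84, -0.07, 0, 0.12],
  [1.12, -0.09, 0, 0.16],
  [1.4, -0.11, 0, 0.2],
])

```text
clock: 38.85
eef_pos: [0.5142, -0.0295, 0.0072]
tool_rot: [0.002, 0.663, 0.749, -0.0]
contact_force: [1.2, -6.2, 0.0]
width: 0.0616
```

Call:
play_rows([
  [0.28, -0.03, 0, 0.05],
  [0.56, -0.06, 0, 0.1],
  [0.84, -0.08, 0, 0.15],
  [1.12, -0.11, 0, 0.2],
  [1.4, -0.14, 0, 0.25],
])

```text
clock: 39.27
eef_pos: [0.5049, 0.0116, 0.0072]
tool_rot: [0.002, 0.671, 0.742, -0.0]
contact_force: [1.1, -6.5, 0.5]
width: 0.0621
```

Call:
play_rows([
  [0.28, -0.03, 0, 0.05],
  [0.56, -0.07, 0, 0.1],
  [0.84, -0.1, 0, 0.15],
  [1.12, -0.14, 0, 0.2],
  [1.4, -0.17, 0, 0.25],
])

```text
clock: 39.68
eef_pos: [0.4956, 0.0528, 0.0072]
tool_rot: [0.002, 0.679, 0.734, -0.0]
contact_force: [0.5, -6.4, 1.2]
width: 0.0622
```

```bash
python3 - <<'E'
from h import *
s=robot.sense();M=R.from_quat(np.roll(s["tool_rot"],-1)).as_matrix()
print(s["eef_pos"],M[:2,0],s["contact_force"],"tray c if flush",s["eef_pos"]+.141*M[:,0], aslocal([.465,.1776,.008],s))
t=robot.grab_frame("top");cv2.imwrite("pics/t13.png",t["frame"][:,:,::-1])
g=t["frame"].min(2)
m=np.zeros(g.shape,np.uint8);m[150:260,145:330]=(g[150:260,145:330]>175)*255
print(rect(t,m,.02))
E
```

```text
[0.49559542 0.05283971 0.00721864] [-0.07819173  0.9969347 ] [ 0.51139981 -6.4261213   1.18656036] tray c if flush [0.48457039 0.19340751 0.00683857] [ 4.22560205 -0.69148986 -0.03852457]
[(0.4954, 0.2423, 119, 108, -87.1), (0.4597, 0.345, 263, 214, -88.8)]
```

Call:
play_rows([
  [0.28, -0.04, 0, 0.05],
  [0.56, -0.08, 0, 0.1],
  [0.84, -0.13, 0, 0.15],
  [1.12, -0.17, 0, 0.2],
  [1.4, -0.21, 0, 0.23],
])

```text
clock: 40.15
eef_pos: [0.4858, 0.0943, 0.0071]
tool_rot: [0.001, 0.686, 0.727, -0.0]
contact_force: [0.7, -5.4, 1.1]
width: 0.0622
```

Call:
play_rows([
  [0.28, -0.05, 0, 0.05],
  [0.56, -0.1, 0, 0.1],
  [0.84, -0.15, 0, 0.15],
  [1.12, -0.2, 0, 0.2],
  [1.4, -0.25, 0, 0.23],
])

```text
clock: 40.57
eef_pos: [0.4758, 0.1357, 0.0071]
tool_rot: [0.001, 0.694, 0.72, -0.0]
contact_force: [1.3, -7.3, 1.4]
width: 0.0619
```

Call:
play_rows([
  [0.28, -0.05, 0, 0.05],
  [0.56, -0.11, 0, 0.1],
  [0.84, -0.17, 0, 0.15],
  [1.12, -0.23, 0, 0.2],
  [1.38, -0.28, 0, 0.23],
])

```text
clock: 40.98
eef_pos: [0.4657, 0.1767, 0.0071]
tool_rot: [0.001, 0.701, 0.713, -0.0]
contact_force: [1.2, -7.4, 1.9]
width: 0.0616
```

Call:
play_rows([
  [0, 0, 0, 0],
  [0, 0, 0, 0],
  [-0.3, 0, 0, 0],
  [-0.6, 0, 0, 0],
  [-1, 0, 0, 0],
])

```text
clock: 41.4
eef_pos: [0.4658, 0.1475, 0.0069]
tool_rot: [-0.0, 0.7, 0.714, 0.0]
contact_force: [-0.2, -0.7, 0.1]
width: 0.0621
```

Call:
play_rows([
  [-0.3, 0, -1, 0],
  [-1, 0, -2.2, 0],
  [-2.2, 0, -3.4, 0],
  [-3.3, 0, -4.5, 0],
  [-4.4, 0, -5.2, 0],
])

```text
clock: 41.82
eef_pos: [0.4681, 0.0233, 0.1578]
tool_rot: [-0.0, 0.7, 0.714, 0.0]
contact_force: [1.2, 0.0, 1.2]
width: 0.0621
```

Call:
play_rows([
  [-1.2, 0, 0, 0],
  [-2.4, 0, 0, 0],
  [-3.6, 0, 0, 0],
  [-4.8, 0, 0, 0],
  [-5.8, 0, 0, 0],
])

```text
clock: 42.23
eef_pos: [0.4706, -0.1521, 0.1564]
tool_rot: [0.0, 0.701, 0.713, 0.0]
contact_force: [1.1, 0.5, 0.2]
width: 0.0618
```

```bash
python3 - <<'E'
from h import *
s=robot.sense();print(s["eef_pos"],s["contact_force"])
t=robot.grab_frame("top");cv2.imwrite("pics/t14.png",t["frame"][:,:,::-1])
a=cv2.resize(t["frame"][170:260,140:290],(800,480),interpolation=cv2.INTER_CUBIC); 
fx=cv2.resize(t["frame"][170:260,320:420],(133,120)); a[:120,-133:]=fx
cv2.imwrite("pics/c14.png",a[:,:,::-1])
E
```

```text
[ 0.47059378 -0.15206384  0.15638775] [1.09667111 0.54688704 0.2037178 ]
```

View pics/c14.png

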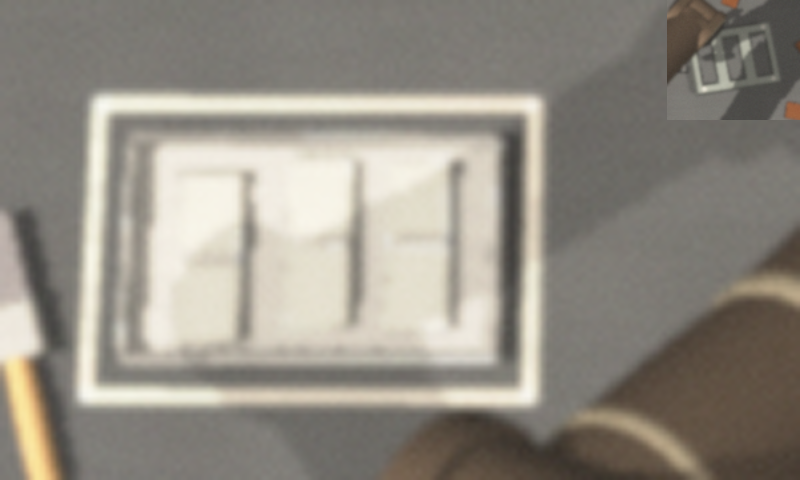

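The tray stands inside the outline, square and with a margin on all sides, holding the three coupons. One numeric check, then I hand in.

```bash
python3 - <<'E'
from h import *
t=robot.grab_frame("top"); k=lambda q:np.array(q)/5.3333+[140,170]
a=p2w(t,k([[128,132],[500,132],[498,360],[118,360]]),.022)[:,:2]; o=p2w(t,k([[92,96],[543,96],[538,404],[80,402]]),0)[:,:2]
ang=lambda p:np.degrees(np.arctan2(*((p[0]-p[1]+p[3]-p[2])*[-1,1])))
print(a.mean(0),ang(a),o.mean(0),ang(o),a.mean(0)-o.mean(0)); s=robot.sense(); print(np.abs(s["qd"]).max())
robot.job_done()
E
```

```text
[0.46076596 0.31714532] 1.140070636752898 [0.46276587 0.31928386] 1.0147301391175434 [-0.00199991 -0.00213853]
0.07967542157407739
the job is handed in; nothing more can be done
```

The job is handed in after about 42 s of the 210 s allowed; no verdict was reported. All three coupons were present. I rocked each one up, took it out by its raised end and laid it flat in the tray. I then pressed the three beds level and pushed the loaded tray into the outline without lifting it.

**Last checks:**
- **Tray:** its centre is about 2 mm from the outline's along each axis, and it is parallel to within about 0.1°. It stayed on the bench throughout.
- **Coupons:** all three show in place in the tray in the final top view. The wrist view taken before the push showed them lying flat.
- **Beds:** I pressed each raised end down until the finger tip was within about 0.5 mm of level height. They looked level in the pictures, but I did not measure their angles.
- **Other items:** I kept the arm clear of the hammer, can, brush and brown look-alikes, but took no final measurement of where they lie.
- **Robot:** the open gripper stands clear above the bench, touching nothing. The arm was still settling slightly at hand-in, at no more than 0.08 rad/s.

No check failed. The only disagreement was a few millimetres (up to about 8) between the camera readings of the tray's position before the push; the final margins are much larger than that.

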